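# Dry-lay a practice weldment on its base plate

### The job

Dry-lay the practice weldment on the chalk-marked base plate, ready for tacking: stand the pipe stub on the middle chalk cross, set the angle on the cross at the bolt-hole end with its upright leg on the pipe's side, and stand the square-tube stub on the cross at the plain end, so that the pipe stands between the two. The angle and the square tube sit square to the plate and every piece is centred on its cross; then lay the flange ring flat and centred on top of the pipe. Leave the hand tools where they lie.

Things in the scene. Friction and masses are not known exactly. Their poses are not given: they have to be found in the camera images.
- plate: dark steel base plate lying flat and immovable on the bench, 280 x 120 x 10 mm, in any direction. Origin: centre of its underside; x along its length, towards the end with two bolt holes (22 mm, dark, 20 mm from that end, 42 mm either side of the centre line); z up; its top is 10 mm above the bench. Thin white chalk lines: one along the centre line (y = 0) and three across it, making three crosses at x = +80 mm (bolt-hole end), 0 (middle) and -80 mm (plain end).
- pipe_mid (a point): pipe stub: short round bare-steel tube standing on end, 48 mm outside and 38 mm inside diameter, 50 mm high, about 210 g. Point: its centre, 25 mm above its foot; z along its axis, up.
- boxtube_mid (a point): square-tube stub: short square bare-steel tube standing on end (open top), 50 x 50 mm outside, wall 5 mm, 40 mm high, about 280 g. Point: its centre, 20 mm above its foot; x and y square to its sides, z up.
- angle_mid (a point): angle: dark steel L-section 50 mm long, legs 50 x 8 mm, 280 g: one leg flat as a 50 x 50 mm foot, the other upright along one edge of it, 50 mm high, its top edge ground bright. Point: over the centre of the foot, 25 mm above its underside, in the hollow of the L; x towards the upright leg (mid-thickness 21 mm away), y along the length, z up. The foot's centre belongs on the cross.
- flange_mid (a point): flange ring: flat bare-steel ring lying flat, 64 mm outside diameter, 28 mm bore, 10 mm thick, with four small dark dots for bolt holes; about 200 g. Point: its centre, 5 mm above its underside; z up.
- hammer_mid (a point): bystander: chipping hammer, 230 mm long, wooden grip and steel head, lying on the bench at the far left, 26 mm high. Point: on the shaft, 13 mm above the bench; x along the shaft to the head.
- brush_mid (a point): bystander: wire brush, 270 x 26 mm, 33 mm high, lying bristles down at the left. Point: its middle; x along it.
- square_mid (a point): bystander: try square, 120 mm dark wooden stock 16 mm high and 160 mm steel blade, lying at the far right. Point: middle of the stock; x along the blade's direction.
- magnet_mid (a point): bystander: red arrow-shaped welding magnet, about 120 x 68 mm, 16 mm high, lying at the right. Point: near its middle; x towards the arrow's tip.

How it is judged (in metres and radians):
At the end, for the whole second after the job is handed in: Pipe, angle, square tube stand on their crosses (12 mm along and across the plate); angle and square tube square to the plate (0.2 rad), angle's upright leg on the pipe's side; flange flat on the pipe, centred within 8 mm; all released, at rest (x of pipe_mid in the frame of plate between -0.012 and 0.012 m and y of pipe_mid in the frame of plate between -0.012 and 0.012 m and height (world z) of pipe_mid between 0.032 and 0.038 m and x of angle_mid in the frame of plate between 0.068 and 0.092 m and y of angle_mid in the frame of plate between -0.012 and 0.012 m and height (world z) of angle_mid between 0.032 and 0.038 m and x of boxtube_mid in the frame of plate between -0.092 and -0.068 m and y of boxtube_mid in the frame of plate between -0.012 and 0.012 m and height (world z) of boxtube_mid between 0.027 and 0.033 m and horizontal distance between flange_mid and pipe_mid below 0.008 m and height (world z) of flange_mid between 0.062 and 0.068 m and angle between the x axis of angle_mid and the x axis of plate, either way round below 0.2 rad and x of pipe_mid in the frame of angle_mid above 0.04 m and (angle between the x axis of boxtube_mid and the x axis of plate, either way round below 0.2 rad or angle between the x axis of boxtube_mid and the y axis of plate, either way round below 0.2 rad) and angle between each of pipe_mid, angle_mid, boxtube_mid, flange_mid's own z axis and vertical below 0.1 rad and linear speed of each of pipe, angle, boxtube, flange below 0.02 m/s); the robot touches nothing.
It fails at once if the chipping hammer was shifted (more than 30 mm) (distance of hammer_mid from where it was at the start of the episode above 0.03 m).
It fails at once if the wire brush was shifted (more than 30 mm) (distance of brush_mid from where it was at the start of the episode above 0.03 m).
It fails at once if the try square was shifted (more than 30 mm) (distance of square_mid from where it was at the start of the episode above 0.03 m).
It fails at once if the welding magnet was shifted (more than 30 mm) (distance of magnet_mid from where it was at the start of the episode above 0.03 m).
It also fails if it takes over 117 s, if anything falls off the work surface, if the arm or the gripper's body presses on something with over 40 N, if the wrist force passes 120 N, or if a joint passes its speed limit or range.

### The arm

A 6-joint arm with a two-finger parallel gripper is mounted at the origin on the work surface. World frame = base frame: x ahead of the robot, y to its left, z up, the work surface at z = 0. Lengths are in m, angles in degrees, forces in N, time in s.
With the tool pointing down it reaches from about 0.3 to 0.875 m from the base axis. Payload 6.4 kg.
Tool frame: the origin (TCP) lies between the finger pads; the fingertips stand 25 mm ahead of it and the grasp point (between the pads) lies 6 mm ahead of it; z points along the fingers, y is the direction in which the jaws open and shut (so a half turn about z gives the same grasp; the last joint's range is limited). The gripper opens to 88 mm and grips with 3 to 60 N. Pads are 18 mm wide; open, the fingers measure 123 mm over their backs; the gripper's body (75 mm by 187 mm) begins 45 mm behind the grasp point.
Start: joints at [64.842, 10.359, 92.074, -0, 77.567, -11.82], TCP at [0.133, 0.56, 0.264] pointing down, gripper open.
Joint ranges: [-171.53, 171.53], [-51.25, 118.39], [17.06, 147.69], [-65.23, 245.23], [0, 150.52], [-178.68, 178.68]. Speed limits (degrees/s): [147.25, 147.25, 172.46, 180, 180, 180].

### API

Orientations are given as a 3x3 rotation matrix whose columns are the frame's x, y, z axes.
In Python, from plant import ctrl, vision, order gives the robot as it stands. The module is installed in compiled form; this text tells all that it offers.
- The arm moves only by the tool step_arm, never from a script. Its arguments are lists of equal length, an entry for each row: "dp": the shift along the tool's x, y, z in cm, a list of three; "twist": the turn about the tool's z in degrees; "jaw": the gripper command: -1 is fully open, 1 is shut, values between are in proportion. In form: {"dp": [[tx, ty, tz], ...], "twist": [twist, ...], "jaw": [jaw, ...]}. A call has exactly 5 rows; each row is the pose to reach, as a shift and turn from the pose commanded when the call began, along the tool's axes at that moment; what a row does not reach only later rows make up. A row lasts 1/8 s, in which the tool goes at most 62.5 mm and 10.7 degrees, less where a joint would pass 70% of its speed; a pose out of reach is approached as far as the arm can. A call with a gripper value outside its range is refused whole. The fingers move at their own pace and stop on an object; "squeeze" is the grip in N (left out, the last holds). Time passes only in rows, so rows that repeat a pose let the fingers close, or fill a call up. It gives the time, the measured TCP pose, the force and the opening at its end, in the units of the state.
- ctrl.observe(): the state, without advancing time (a new reading comes with each control period).
- vision.grab_frame(name): name is "scene" or "top" or "wrist"; returns the picture (400x640x3 uint8, red, green, blue); there is no depth.
- vision.camera_model(name): a dict with "intrinsics" (3x3 intrinsics, pixels), "T" (4x4, takes a point from camera to world coordinates); the wrist camera has in their place "tool_from_camera" (4x4, takes a point from camera to tool coordinates, whose origin is the TCP and whose axes are the flange's). Camera axes: x right, y down, z forward; pixel columns grow to the right and rows downward; lengths in m; the calibration is good to about 2 mm. A picture is of the moment at which its call begins: read the wrist's pose just before it. camera_model takes no time and is no camera call.
- order.hand_in(): hands the job in, once; it reports no verdict.
The state is a dict: "time_s": time; "joint_pos": joint angles; "qvel": joint speeds; "joint_torque": joint torques, N m; "eef_pos": TCP position; "orientation": TCP orientation; "wrist_force": force on the tool from outside, world axes, zero at the start; "moment": the same for the moment, N m; "gripper_width": finger opening in m.
Only numpy, scipy, OpenCV 4.12 (cv2) and the standard library are available. Lean on these libraries where they do the work, as an engineer would, in place of code of your own. Each camera call takes 0.05 s, during which the arm holds its last target.

## Working session

There is one attempt and no reset: what is moved stays moved. The work goes in short steps, Python scripts to look and compute and a tool call to move; the robot and the scene stay as the last step left them, time stands still between calls to the robot, and variables do not carry over. Pictures are saved under pics/ and viewed, and the job is handed in when it is done.

Besides the shell and the picture viewer there is one more tool, called after "Call:" by a JSON object that holds its "api" and its "payload", one argument or row to a line. step_arm: Moves the arm, as the interface text tells. Its arguments: {"type":"object","properties":{"dp":{"type":"array"},"twist":{"type":"array"},"jaw":{"type":"array"},"squeeze":{"type":"number"}},"required":["dp","twist","jaw"]}

```bash
mkdir -p pics
python3 - <<'E'
from plant import ctrl, vision, order
import cv2
for n in ("top","scene","wrist"):
    s=ctrl.observe()
    im=vision.grab_frame(n); cv2.imwrite(f"pics/{n}0.png",im[:,:,::-1])
    m=vision.camera_model(n); print(n,m)
print(s['eef_pos'],s['orientation'],s['time_s'],s['gripper_width'])
E
```

```text
top {'intrinsics': array([[391.74028882,   0.        , 320.36656607],
       [  0.        , 391.74028882, 195.61837653],
       [  0.        ,   0.        ,   1.        ]]), 'T': array([[-0.00245434, -0.99785937,  0.06535024,  0.45102581],
       [-0.99998197,  0.0028072 ,  0.00530824,  0.01490451],
       [-0.00548033, -0.06533604, -0.99784827,  1.14696746],
       [ 0.        ,  0.        ,  0.        ,  1.        ]])}
scene {'intrinsics': array([[395.0804339 ,   0.        , 316.5200831 ],
       [  0.        , 395.0804339 , 202.64981409],
       [  0.        ,   0.        ,   1.        ]]), 'T': array([[-0.62100457,  0.46998263, -0.62727159,  1.26702942],
       [ 0.78361358,  0.3544965 , -0.5101784 ,  0.59730494],
       [-0.0174094 , -0.80836165, -0.58842871,  0.71196342],
       [ 0.        ,  0.        ,  0.        ,  1.        ]])}
wrist {'intrinsics': array([[328.99182337,   0.        , 320.67158871],
       [  0.        , 328.99182337, 195.98799461],
       [  0.        ,   0.        ,   1.        ]]), 'tool_from_camera': array([[-3.96821130e-05, -9.66015837e-01, -2.58482883e-01,
         6.67747715e-02],
       [ 9.99999961e-01, -1.10149309e-04,  2.58136493e-04,
         1.63930508e-05],
       [-2.77835652e-04, -2.58482863e-01,  9.66015803e-01,
        -1.19782737e-01],
       [ 0.00000000e+00,  0.00000000e+00,  0.00000000e+00,
         1.00000000e+00]])}
[0.13245295 0.55911092 0.26294275] [[-9.73025761e-01  2.30695655e-01 -6.18655444e-04]
 [ 2.30696301e-01  9.73024871e-01 -1.34778426e-03]
 [ 2.91039162e-04 -1.45415032e-03 -9.99998900e-01]] 0.1 0.08824510627744538
```

View pics/top0.png

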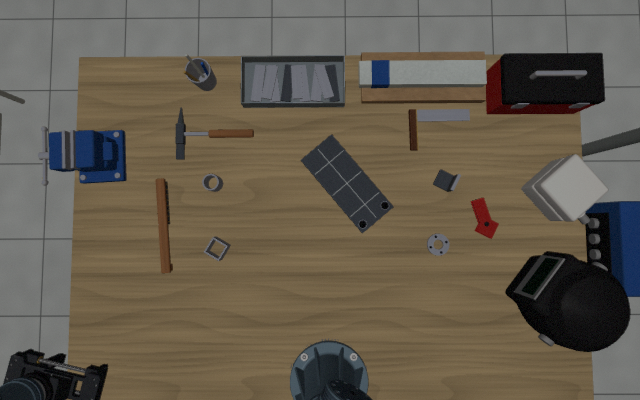

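View pics/scene0.png

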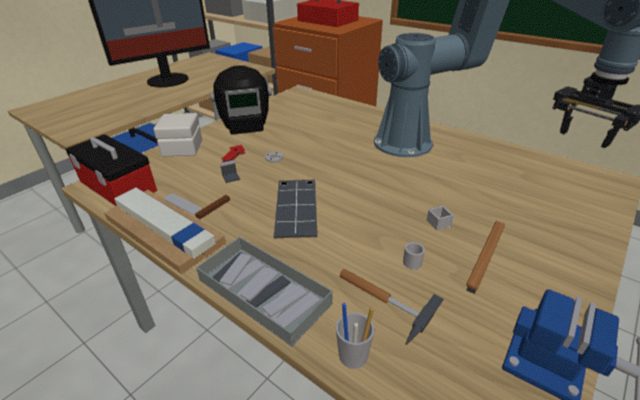

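View pics/wrist0.png

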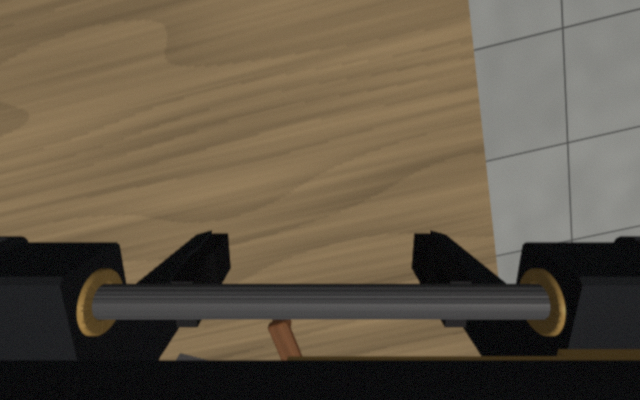

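The top view shows the plate centre near (347,184) with its bolt holes at (385,205) and (363,224). The pipe is at (212,183), the box tube at (217,249), the angle at (446,181) and the flange at (438,245). I'll zoom in next.

```bash
cat > h.py <<'E'
import numpy as np, cv2
from plant import ctrl, vision, order
def ray(name,uv,tool=None):
    m=vision.camera_model(name); K=m["intrinsics"]
    if name=="wrist":
        R,p=tool; T=np.eye(4);T[:3,:3]=R;T[:3,3]=p; T=T@m["tool_from_camera"]
    else: T=m["T"]
    d=T[:3,:3]@np.linalg.inv(K)@np.array([uv[0],uv[1],1.0])
    return T[:3,3],d
def onplane(name,uv,z,tool=None):
    o,d=ray(name,uv,tool); return o+d*(z-o[2])/d[2]
def project(name,P,tool=None):
    m=vision.camera_model(name); K=m["intrinsics"]
    if name=="wrist":
        R,p=tool; T=np.eye(4);T[:3,:3]=R;T[:3,3]=p; T=T@m["tool_from_camera"]
    else: T=m["T"]
    q=K@(T[:3,:3].T@(np.array(P)-T[:3,3])); return q[:2]/q[2]
def crop(im,u,v,r,s):
    return cv2.resize(im[v-r:v+r,u-r:u+r],None,fx=s,fy=s,interpolation=cv2.INTER_NEAREST)
E
python3 - <<'E'
import cv2,numpy as np
im=cv2.imread('pics/top0.png')
from h import crop
a=[crop(im,u,v,25,7) for u,v in((212,183),(217,248),(446,181),(438,245))]
cv2.imwrite('pics/c1.png',np.vstack([np.hstack(a[:2]),np.hstack(a[2:])])[:, :][:700])
cv2.imwrite('pics/c2.png',crop(im,347,184,55,5))
E
python3 -c "
import cv2
im=cv2.imread('pics/c1.png');cv2.imwrite('pics/c1.png',cv2.resize(im,(598,598)))"
```

```text
(no output)
```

View pics/c1.png

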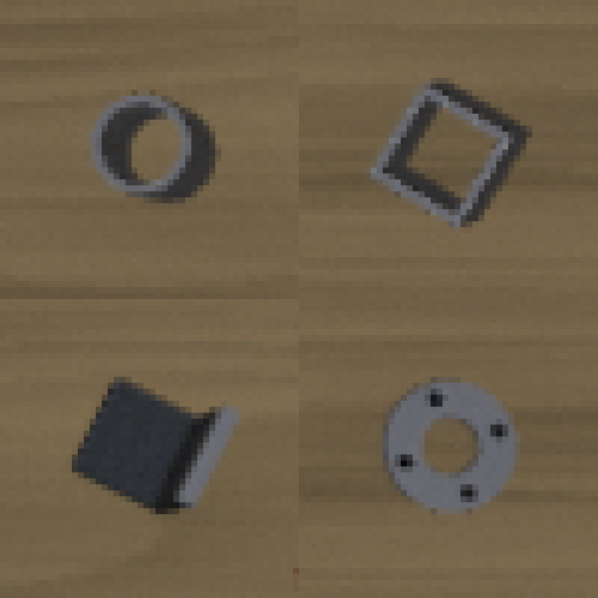

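View pics/c2.png

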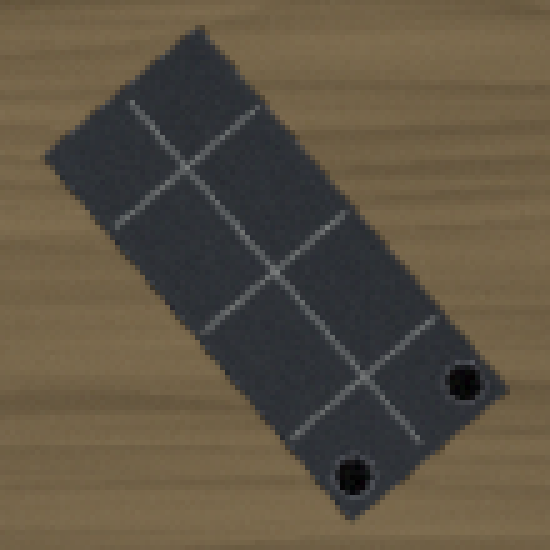

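Run:
```python
from h import *
im=cv2.imread('pics/top0.png'); hsv=cv2.cvtColor(im,cv2.COLOR_BGR2HSV)
S,V=hsv[...,1],hsv[...,2]
def comp(u,v,r,m):
    M=np.zeros(m.shape,np.uint8); M[v-r:v+r,u-r:u+r]=m[v-r:v+r,u-r:u+r]
    n,l,st,c=cv2.connectedComponentsWithStats(M); i=1+np.argmax(st[1:,4]); return (l==i).astype(np.uint8)
def pts(m): return cv2.findNonZero(m).reshape(-1,2).astype(np.float32)
grey=(S<70)
for n,u,v in(('pipe',212,183),('box',217,248),('ang',446,181),('fl',438,245)):
    print(n, np.unique(V[v-15:v+15,u-15:u+15][S[v-15:v+15,u-15:u+15]<60]//10*10,return_counts=True))
br=((S<70)&(V>105)).astype(np.uint8)
c,r=cv2.minEnclosingCircle(pts(comp(212,183,20,br))); P=onplane('top',c,.05);print('pipe',c,r,P, (r+.5)*(1.147-.05)/391.7*2)
c,r=cv2.minEnclosingCircle(pts(comp(438,245,20,br))); P=onplane('top',c,.01);print('flange',c,r,P,(r+.5)*(1.147-.01)/391.7*2)
m=comp(217,248,20,br); R=cv2.minAreaRect(pts(m)); W=np.array([onplane('top',q,.04)for q in cv2.boxPoints(R)]);print('box',R,W.mean(0)); print(np.linalg.norm(W-np.roll(W,1,0),axis=1),np.degrees(np.arctan2(*(W[1]-W[0])[1::-1])))
m=comp(446,181,20,br); R=cv2.minAreaRect(pts(m)); W=np.array([onplane('top',q,.05)for q in cv2.boxPoints(R)]);print('anglebright',R,W.mean(0),W); print(np.linalg.norm(W-np.roll(W,1,0),axis=1))
# plate
m=comp(347,184,60,((S<120)&(V<90)&(hsv[...,0]>60)|(S<60)).astype(np.uint8)); R=cv2.minAreaRect(pts(m)); W=np.array([onplane('top',q,.01)for q in cv2.boxPoints(R)]);print('plate',R,W.mean(0),W); print(np.linalg.norm(W-np.roll(W,1,0),axis=1))
for u,v in((272,100),):pass
# crosses from crop px -> full
for c in((186,168),(274,272),(364,377),(464,382),(354,476)):
    q=(c[0]/5+347-55-.5+.1, c[1]/5+184-55-.5+.1); print(q,onplane('top',q,.01))
```

```text
pipe (array([ 40,  50,  60,  70,  80,  90, 100, 110], dtype=uint8), array([33, 68, 20, 13,  9,  9, 26, 44]))
box (array([ 30,  40,  50,  60,  70,  80,  90, 100, 110, 120], dtype=uint8), array([ 3, 29, 76, 24,  8, 15, 13, 40, 53,  8]))
ang (array([ 20,  30,  40,  50,  60,  70,  80,  90, 100, 110], dtype=uint8), array([ 12,  27,  32, 228,  10,   7,   7,   2,  14,  41]))
fl (array([  0,  20,  30,  40,  50,  60,  70,  80,  90, 100, 110], dtype=uint8), array([  1,   2,   4,   3,   2,   3,   8,  25,  25,  88, 183]))
pipe (209.71621704101562, 181.8648681640625) 8.328908920288086 [0.56257264 0.3323642  0.05      ] 0.049452709142486756
flange (438.5, 244.1666717529297) 11.118148803710938 [ 0.38438918 -0.31898614  0.01      ] 0.06744873724697133
box ((214.76467895507812, 248.55880737304688), (17.66435432434082, 17.66435432434082), 30.963756561279297) [0.37525201 0.31802885 0.04      ]
[0.04994164 0.04910264 0.05006107 0.0490182 ] -30.489897898485488
anglebright ((456.00006103515625, 181.50001525878906), (3.130495071411133, 16.994115829467773), 26.56505012512207) [ 0.56154552 -0.36017484  0.05 
[... 212 characters left out ...]
ate ((346.50146484375, 183.14877319335938), (95.96623992919922, 41.259010314941406), 49.63546371459961) [ 0.56246406 -0.05478843  0.01      ] [[ 0.63028076  0.08116585  0.01      ]
 [ 0.70914399 -0.0111705   0.01      ]
 [ 0.49370391 -0.19050085  0.01      ]
 [ 0.4167276  -0.09864824  0.01      ]]
[0.2791739  0.12143068 0.28031019 0.11984262]
(328.8, 162.2) [ 0.62336207 -0.00395226  0.01      ]
(346.40000000000003, 183.0) [ 0.56211839 -0.05499182  0.01      ]
(364.40000000000003, 203.99999999999997) [ 0.50074576 -0.10680681  0.01      ]
(384.40000000000003, 204.99999999999997) [ 0.4976859  -0.16477237  0.01      ]
(362.40000000000003, 223.79999999999998) [ 0.44343345 -0.10046227  0.01      ]
```

```bash
cat > go.py <<'E'
import sys
from h import *
x,y,z,yaw=map(float,sys.argv[1:5])
s=ctrl.observe(); R=np.array(s['orientation']); p=np.array(s['eef_pos'])
cy=np.degrees(np.arctan2(R[1,1],R[0,1])); tw=-((yaw-cy+180)%360-180)
d=R.T@(np.array([x,y,z])-p)*100
print('t',round(s['time_s'],2),'p',p.round(4),'yaw',cy.round(2),'w',round(s['gripper_width'],4),'F',np.round(s['wrist_force'],1),'q6',np.round(s['joint_pos'][5],1))
print('dp',d.round(2),'twist',round(tw,2))
E
python3 go.py 0.3753 0.318 0.12 59.5
```

```text
t 0.15 p [0.1325 0.5591 0.263 ] yaw 76.66 w 0.0885 F [-1.  -1.2 -0.6] q6 -11.8
dp [-29.19 -17.84  14.32] twist 17.16
```

Call:
{"api": "step_arm", "payload": {
  "dp": [
    [-5,-3,1.5],
    [-10,-6,3.5],
    [-15.5,-9.5,6],
    [-20.5,-12.5,8],
    [-25,-15.5,10]
  ],
  "twist": [4,8,12,16,17.2],
  "jaw": [-1,-1,-1,-1,-1],
  "squeeze": 40
}}

```text
time_s: 0.78
eef_pos: [0.3402, 0.3507, 0.1638]
orientation: [[-0.861, 0.509, 0.001], [0.509, 0.861, 0.0], [-0.0, 0.001, -1.0]]
wrist_force: [0.9, 0.8, -0.1]
gripper_width: 0.0881
```

```bash
python3 go.py 0.3753 0.318 0.12 59.5
```

```text
t 0.78 p [0.3402 0.3507 0.1638] yaw 59.41 w 0.0881 F [ 0.9  0.8 -0.1] q6 -27.5
dp [-4.68 -1.03  4.38] twist -0.09
```

Call:
{"api": "step_arm", "payload": {
  "dp": [
    [-2.5,-0.5,2.5],
    [-4.7,-1.0,4.4],
    [-4.7,-1.0,8],
    [-4.7,-1.0,12],
    [-4.7,-1.0,13.1]
  ],
  "twist": [0,0,0,0,0],
  "jaw": [-1,-1,-1,-1,-1]
}}

```text
time_s: 1.4
eef_pos: [0.3727, 0.3186, 0.031]
orientation: [[-0.861, 0.508, -0.004], [0.508, 0.861, -0.002], [0.003, -0.004, -1.0]]
wrist_force: [-0.4, 1.1, 0.4]
gripper_width: 0.0882
```

Call:
{"api": "step_arm", "payload": {
  "dp": [
    [0,0,0],
    [0,0,0],
    [0,0,0],
    [0,0,0],
    [0,0,0]
  ],
  "twist": [0,0,0,0,0],
  "jaw": [1,1,1,1,1],
  "squeeze": 40
}}

```text
time_s: 2.02
eef_pos: [0.3746, 0.3195, 0.034]
orientation: [[-0.861, 0.508, 0.0], [0.508, 0.861, -0.0], [-0.0, -0.0, -1.0]]
wrist_force: [-2.3, -2.4, 6.9]
gripper_width: 0.0493
```

```bash
python3 go.py 0.3753 0.318 0.033 59.5;  python3 - <<'E'
from h import *
for n in('top','wrist'):
    im=vision.grab_frame(n);cv2.imwrite(f'pics/{n}1.png',im[:,:,::-1])
E
```

```text
t 2.02 p [0.3746 0.3195 0.034 ] yaw 59.48 w 0.0493 F [-2.3 -2.4  6.9] q6 -32.8
dp [-0.14 -0.09  0.1 ] twist -0.02
```

View pics/wrist1.png

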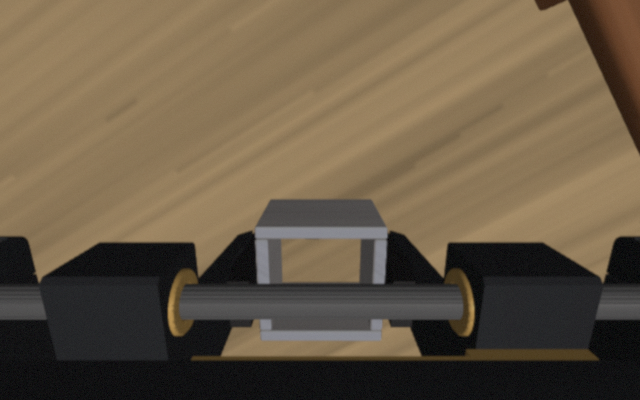

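The box tube is held square between the jaws, with its rim corners at about (256,231), (386,231), (262,335) and (381,335). Next I'll measure its offset in the hand.

```bash
python3 - <<'E'
from h import *
s=ctrl.observe();R=np.array(s['orientation']);p=np.array(s['eef_pos'])
for uv in((321,227),(321,339.5),(255.5,231),(386.5,231)):
    P=onplane('wrist',uv,.04,(R,p)); print(P,(R.T@(P-p)*1000).round(1))
E
python3 go.py 0.3746 0.3195 0.15 40
```

```text
[0.35352218 0.3320132  0.04      ] [24.5  0.  -5.9]
[0.39527429 0.30741085 0.04      ] [-24.    0.   -5.9]
[0.34260716 0.31041457 0.04      ] [ 22.9 -24.1  -5.9]
[0.36713563 0.35202055 0.04      ] [22.9 24.2 -5.9]
t 2.12 p [0.3746 0.3195 0.0341] yaw 59.48 w 0.0495 F [-2.6 -2.5  7.3] q6 -32.8
dp [-0.000e+00 -1.000e-02 -1.159e+01] twist 19.48
```

Call:
{"api": "step_arm", "payload": {
  "dp": [
    [0,0,-5],
    [0,0,-10],
    [-4,-1.6,-11.6],
    [-9,-3.6,-11.6],
    [-14,-5.6,-11.6]
  ],
  "twist": [0,0,6,13,19.5],
  "jaw": [1,1,1,1,1]
}}

```text
time_s: 2.75
eef_pos: [0.4671, 0.1993, 0.1496]
orientation: [[-0.64, 0.768, 0.001], [0.768, 0.64, 0.0], [-0.0, 0.001, -1.0]]
wrist_force: [0.4, -0.5, -4.4]
gripper_width: 0.0498
```

```bash
python3 go.py 0.6235 -0.0036 0.12 40
```

```text
t 2.75 p [0.4671 0.1993 0.1496] yaw 39.8 w 0.0498 F [ 0.4 -0.5 -4.4] q6 -30.1
dp [-25.6   -0.97   2.96] twist -0.2
```

Call:
{"api": "step_arm", "payload": {
  "dp": [
    [-6,-0.2,0],
    [-12,-0.5,0],
    [-18,-0.7,0],
    [-23,-0.9,1.5],
    [-25.6,-1.0,3.0]
  ],
  "twist": [0,0,0,0,-0.2],
  "jaw": [1,1,1,1,1]
}}

```text
time_s: 3.38
eef_pos: [0.6245, -0.0049, 0.1186]
orientation: [[-0.643, 0.766, 0.001], [0.766, 0.643, -0.0], [-0.0, 0.0, -1.0]]
wrist_force: [-0.0, 0.8, -3.9]
gripper_width: 0.0494
```

Call:
{"api": "step_arm", "payload": {
  "dp": [
    [0,0,2],
    [0,0,4.5],
    [0,0,6],
    [0,0,6],
    [0,0,6]
  ],
  "twist": [0,0,0,0,0],
  "jaw": [1,1,1,1,1]
}}

```text
time_s: 4.0
eef_pos: [0.6238, -0.002, 0.0601]
orientation: [[-0.645, 0.764, 0.001], [0.764, 0.645, -0.0], [-0.001, 0.001, -1.0]]
wrist_force: [-0.9, -0.1, -3.2]
gripper_width: 0.0499
```

```bash
python3 go.py 0.6235 -0.0036 0.0445 40
python3 - <<'E'
from h import *
for n in('wrist',):
    im=vision.grab_frame(n);cv2.imwrite(f'pics/{n}2.png',im[:,:,::-1])
E
```

```text
t 4.0 p [ 0.6238 -0.002   0.0601] yaw 40.2 w 0.0499 F [-0.9 -0.1 -3.2] q6 -51.3
dp [-0.1  -0.13  1.56] twist 0.2
```

View pics/wrist2.png

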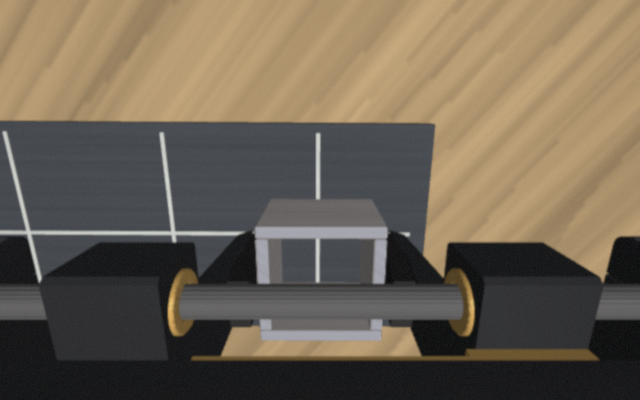

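Run:
```python
from h import *
s=ctrl.observe();R=np.array(s['orientation']);p=np.array(s['eef_pos'])
for uv in((318,233),(318,140),(163,140),(175,233)):
    P=onplane('wrist',uv,.01,(R,p)); print(uv,P,(R.T@(P-p)*1000).round(1))
```

```text
(318, 233) [ 0.62289457 -0.00328824  0.01      ] [ 0.  -1.7 50.4]
(318, 140) [0.59015998 0.03563424 0.01      ] [50.9 -1.6 50.4]
(163, 140) [ 0.52954667 -0.01555184  0.01      ] [ 50.9 -81.   50.3]
(175, 233) [ 0.56257142 -0.05419874  0.01      ] [  0.  -80.7  50.3]
```

Call:
{"api": "step_arm", "payload": {
  "dp": [
    [0,-0.15,0.8],
    [0,-0.15,1.3],
    [0,-0.15,1.57],
    [0,-0.15,1.57],
    [0,-0.15,1.57]
  ],
  "twist": [0.2,0.2,0.2,0.2,0.2],
  "jaw": [1,1,1,1,1]
}}

```text
time_s: 4.68
eef_pos: [0.622, -0.0033, 0.0441]
orientation: [[-0.642, 0.766, -0.001], [0.766, 0.642, -0.0], [0.0, -0.001, -1.0]]
wrist_force: [-5.5, -0.8, 5.6]
gripper_width: 0.0496
```

Call:
{"api": "step_arm", "payload": {
  "dp": [
    [0,0,0],
    [0,0,0],
    [0,0,0],
    [0,0,-2],
    [0,0,-6]
  ],
  "twist": [0,0,0,0,0],
  "jaw": [-1,-1,-1,-1,-1]
}}

```text
time_s: 5.3
eef_pos: [0.6211, -0.0032, 0.1036]
orientation: [[-0.642, 0.767, -0.003], [0.767, 0.642, 0.001], [0.002, -0.002, -1.0]]
wrist_force: [-0.4, 0.3, 0.4]
gripper_width: 0.0883
```

```bash
python3 go.py 0.5615 -0.3602 0.13 -117.6
python3 - <<'E'
from h import *
s=ctrl.observe();R=np.array(s['orientation']);p=np.array(s['eef_pos'])
for n in('wrist',):
    im=vision.grab_frame(n);cv2.imwrite(f'pics/{n}3.png',im[:,:,::-1])
E
```

```text
t 5.3 p [ 0.6211 -0.0032  0.1036] yaw 39.96 w 0.0883 F [-0.4  0.3  0.4] q6 -51.2
dp [-23.53 -27.5   -2.65] twist 157.56
```

View pics/wrist3.png

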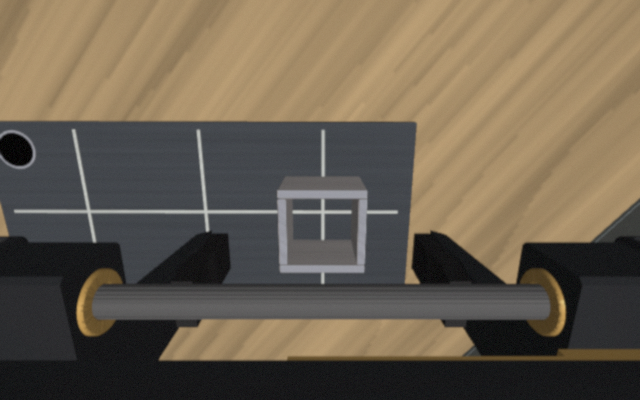

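The box tube stands on its cross: the chalk lines pass through it at about (323,212), matching its middle. Now the angle.

Call:
{"api": "step_arm", "payload": {
  "dp": [
    [-3,-3.5,-4],
    [-7,-8,-5],
    [-11,-12.5,-5],
    [-15,-17,-5],
    [-19,-21.5,-5]
  ],
  "twist": [10,20,30,40,50],
  "jaw": [-1,-1,-1,-1,-1]
}}

```text
time_s: 5.98
eef_pos: [0.5795, -0.2892, 0.1555]
orientation: [[0.18, 0.984, 0.002], [0.984, -0.18, -0.001], [-0.001, 0.002, -1.0]]
wrist_force: [0.1, 0.4, 0.6]
gripper_width: 0.088
```

Call:
{"api": "step_arm", "payload": {
  "dp": [
    [0,0,0],
    [0,0,0],
    [0,0,0],
    [0,0,0],
    [0,0,0]
  ],
  "twist": [10,20,30,40,50],
  "jaw": [-1,-1,-1,-1,-1]
}}

```text
time_s: 6.6
eef_pos: [0.5799, -0.2873, 0.1551]
orientation: [[0.869, 0.494, 0.002], [0.494, -0.869, -0.001], [0.001, 0.002, -1.0]]
wrist_force: [0.5, -0.3, 0.8]
gripper_width: 0.0883
```

```bash
python3 go.py 0.5615 -0.3602 0.12 -117.6
```

```text
t 6.6 p [ 0.5799 -0.2873  0.1551] yaw -60.37 w 0.0883 F [ 0.5 -0.3  0.8] q6 23.5
dp [-5.2   5.42  3.52] twist 57.23
```

Call:
{"api": "step_arm", "payload": {
  "dp": [
    [-1,1,0],
    [-2,2,1],
    [-3,3,2],
    [-4,4,3],
    [-5.2,5.4,3.5]
  ],
  "twist": [10.5,21,31.5,42,52.5],
  "jaw": [-1,-1,-1,-1,-1]
}}

```text
time_s: 7.22
eef_pos: [0.5615, -0.3602, 0.1195]
orientation: [[0.921, -0.388, 0.001], [-0.388, -0.921, -0.0], [0.001, 0.0, -1.0]]
wrist_force: [-0.0, 1.2, -0.2]
gripper_width: 0.0878
```

Call:
{"api": "step_arm", "payload": {
  "dp": [
    [0,0,0],
    [0,0,0],
    [0,0,0],
    [0,0,0],
    [0,0,0]
  ],
  "twist": [4.7,4.7,4.7,4.7,4.7],
  "jaw": [-0.4,-0.4,-0.4,-0.4,-0.4]
}}

```text
time_s: 7.85
eef_pos: [0.5615, -0.3597, 0.1188]
orientation: [[0.889, -0.457, 0.0], [-0.457, -0.889, -0.0], [0.0, 0.0, -1.0]]
wrist_force: [0.2, 0.4, 0.9]
gripper_width: 0.0619
```

```bash
python3 go.py 0.5615 -0.3602 0.041 -117.6
python3 - <<'E'
from h import *
s=ctrl.observe();R=np.array(s['orientation']);p=np.array(s['eef_pos'])
im=vision.grab_frame('wrist');cv2.imwrite(f'pics/wrist4.png',im[:,:,::-1])
E
```

```text
t 7.85 p [ 0.5615 -0.3597  0.1188] yaw -117.19 w 0.0619 F [0.2 0.4 0.9] q6 74.4
dp [0.02 0.05 7.78] twist 0.41
```

View pics/wrist4.png

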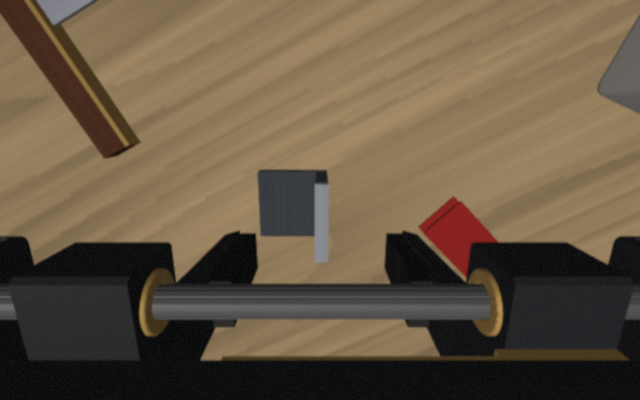

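Run:
```python
from h import *
s=ctrl.observe();R=np.array(s['orientation']);p=np.array(s['eef_pos'])
for uv,z in (((321.2,183),.05),((321.3,262),.05),((315,225),.05),((328,225),.05),((262,235.5),.008),((258.5,170),.008)):
    P=onplane('wrist',uv,z,(R,p)); print(uv,P,(R.T@(P-p)*1000).round(1))
```

```text
(321.2, 183) [ 0.58188485 -0.37059318  0.05      ] [23.1  0.4 68.7]
(321.3, 262) [ 0.53669214 -0.34745602  0.05      ] [-27.6   0.5  68.7]
(315, 225) [ 0.56034103 -0.35529432  0.05      ] [-3.  -3.4 68.7]
(328, 225) [ 0.55672929 -0.36232054  0.05      ] [-3.   4.5 68.7]
(262, 235.5) [ 0.55777096 -0.30838701  0.008     ] [-26.8 -43.9 110.7]
(258.5, 170) [ 0.60214075 -0.3309965   0.008     ] [ 23.  -44.1 110.7]
```

Call:
{"api": "step_arm", "payload": {
  "dp": [
    [-0.2,0.05,3],
    [-0.2,0.05,6],
    [-0.2,0.05,7.6],
    [-0.2,0.05,7.6],
    [-0.2,0.05,7.6]
  ],
  "twist": [0,0,0,0,0],
  "jaw": [-0.4,-0.4,-0.4,-0.4,-0.4]
}}

```text
time_s: 8.52
eef_pos: [0.5601, -0.36, 0.0438]
orientation: [[0.889, -0.458, 0.001], [-0.458, -0.889, -0.001], [0.002, 0.001, -1.0]]
wrist_force: [0.2, -0.3, 0.4]
gripper_width: 0.0617
```

Call:
{"api": "step_arm", "payload": {
  "dp": [
    [0,0,0],
    [0,0,0],
    [0,0,0],
    [0,0,0],
    [0,0,0]
  ],
  "twist": [0,0,0,0,0],
  "jaw": [1,1,1,1,1],
  "squeeze": 50
}}

```text
time_s: 9.15
eef_pos: [0.5594, -0.3593, 0.0425]
orientation: [[0.889, -0.458, -0.0], [-0.458, -0.889, 0.0], [-0.0, -0.0, -1.0]]
wrist_force: [0.1, -0.7, 0.6]
gripper_width: 0.0139
```

```bash
python3 go.py 0.5615 -0.3602 0.041 -117.6
python3 - <<'E'
from h import *
im=vision.grab_frame('wrist');cv2.imwrite(f'pics/wrist5.png',im[:,:,::-1])
E
```

```text
t 9.15 p [ 0.5594 -0.3593  0.0425] yaw -117.24 w 0.0139 F [ 0.1 -0.7  0.6] q6 74.3
dp [ 0.23 -0.02  0.15] twist 0.36
```

View pics/wrist5.png

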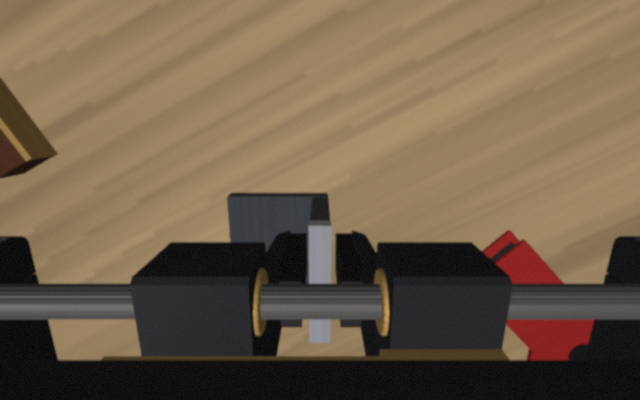

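Call:
{"api": "step_arm", "payload": {
  "dp": [
    [0,0,0],
    [0,0,0],
    [0,0,-2],
    [0,0,-6],
    [0,0,-11]
  ],
  "twist": [0,0,0,0,-8],
  "jaw": [1,1,1,1,1]
}}

```text
time_s: 9.82
eef_pos: [0.5586, -0.3588, 0.1533]
orientation: [[0.945, -0.327, -0.002], [-0.327, -0.945, 0.002], [-0.002, -0.001, -1.0]]
wrist_force: [0.8, 0.5, -2.9]
gripper_width: 0.0073
```

```bash
python3 go.py 0.517 -0.0929 0.14 40
```

```text
t 9.82 p [ 0.5586 -0.3588  0.1533] yaw -109.07 w 0.0073 F [ 0.8  0.5 -2.9] q6 66.1
dp [-12.61 -23.77   1.38] twist -149.07
```

Call:
{"api": "step_arm", "payload": {
  "dp": [
    [-2.5,-4.8,0],
    [-5,-9.5,0],
    [-7.5,-14.2,0],
    [-10,-19,0],
    [-12.6,-23.8,0]
  ],
  "twist": [-10,-20,-30,-40,-50],
  "jaw": [1,1,1,1,1]
}}

```text
time_s: 10.45
eef_pos: [0.5185, -0.0916, 0.1537]
orientation: [[0.857, 0.516, 0.001], [0.516, -0.857, -0.0], [0.001, 0.001, -1.0]]
wrist_force: [0.8, -0.5, -3.3]
gripper_width: 0.0075
```

Call:
{"api": "step_arm", "payload": {
  "dp": [
    [0,0,0],
    [0,0,0],
    [0,0,0],
    [0,0,0],
    [0,0,0]
  ],
  "twist": [-10,-20,-30,-40,-50],
  "jaw": [1,1,1,1,1]
}}

```text
time_s: 11.08
eef_pos: [0.5189, -0.0932, 0.1536]
orientation: [[0.155, 0.988, 0.001], [0.988, -0.155, -0.0], [-0.0, 0.001, -1.0]]
wrist_force: [0.7, -1.0, -3.7]
gripper_width: 0.0074
```

Call:
{"api": "step_arm", "payload": {
  "dp": [
    [0,0,0],
    [0,0,0],
    [0,0,0],
    [0,0,0],
    [0,0,0]
  ],
  "twist": [-10,-20,-30,-40,-49],
  "jaw": [1,1,1,1,1]
}}

```text
time_s: 11.7
eef_pos: [0.5189, -0.0932, 0.1536]
orientation: [[-0.644, 0.765, 0.001], [0.765, 0.644, -0.0], [-0.001, 0.0, -1.0]]
wrist_force: [-0.1, -0.0, -3.4]
gripper_width: 0.0074
```

```bash
python3 go.py 0.517 -0.0929 0.065 40
```

```text
t 11.7 p [ 0.5189 -0.0932  0.1536] yaw 40.07 w 0.0074 F [-0.1 -0.  -3.4] q6 -63.2
dp [ 0.15 -0.13  8.86] twist 0.07
```

Call:
{"api": "step_arm", "payload": {
  "dp": [
    [0.15,-0.1,3],
    [0.15,-0.1,6],
    [0.15,-0.1,8.5],
    [0.15,-0.1,8.5],
    [0.15,-0.1,8.5]
  ],
  "twist": [0,0,0,0,0],
  "jaw": [1,1,1,1,1]
}}

```text
time_s: 12.32
eef_pos: [0.5179, -0.093, 0.069]
orientation: [[-0.64, 0.769, 0.002], [0.769, 0.64, -0.001], [-0.002, 0.001, -1.0]]
wrist_force: [0.3, -0.3, -2.9]
gripper_width: 0.0075
```

```bash
python3 go.py 0.517 -0.0929 0.053 40
python3 - <<'E'
from h import *
im=vision.grab_frame('wrist');cv2.imwrite(f'pics/wrist6.png',im[:,:,::-1])
E
```

```text
t 12.32 p [ 0.5179 -0.093   0.069 ] yaw 39.76 w 0.0075 F [ 0.3 -0.3 -2.9] q6 -62.9
dp [ 0.07 -0.07  1.6 ] twist -0.24
```

View pics/wrist6.png

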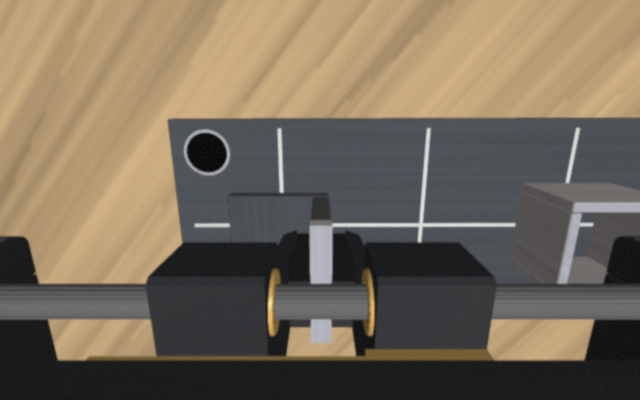

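Run:
```python
from h import *
s=ctrl.observe();R=np.array(s['orientation']);p=np.array(s['eef_pos'])
for uv,z in (((320.5,220),.0765),((320.5,343),.0765),((229,194),.0345),((329,194),.0345),((281.8,190),.01),((279.5,130),.01),((282.5,225.5),.01),((422,225),.01),((210,225.5),.01)):
    P=onplane('wrist',uv,z,(R,p)); print(uv,P,(R.T@(P-p)*1000).round(1))
```

```text
(320.5, 220) [ 0.50024602 -0.07199487  0.0765    ] [27.6 -0.3 -7.3]
(320.5, 343) [ 0.53368804 -0.11219805  0.0765    ] [-24.6  -0.3  -7.2]
(229, 194) [ 0.46700311 -0.10141844  0.0345    ] [ 26.4 -44.7  34.6]
(329, 194) [ 0.50430317 -0.07039742  0.0345    ] [26.4  3.8 34.7]
(281.8, 190) [ 0.48711288 -0.09007816  0.01      ] [ 22.3 -22.1  59.2]
(279.5, 130) [ 0.46582019 -0.06481748  0.01      ] [ 55.3 -22.3  59.1]
(282.5, 225.5) [ 0.50042997 -0.1064686   0.01      ] [  1.2 -22.3  59.2]
(422, 225) [ 0.56213462 -0.05476255  0.01      ] [ 1.5 58.2 59.3]
(210, 225.5) [ 0.46826903 -0.13321057  0.01      ] [  1.2 -64.1  59.2]
```

Call:
{"api": "step_arm", "payload": {
  "dp": [
    [0,-0.1,0.7],
    [0,-0.1,1.3],
    [0,-0.1,1.6],
    [0,-0.1,1.65],
    [0,-0.1,1.65]
  ],
  "twist": [0,0,0,0,0],
  "jaw": [1,1,1,1,1]
}}

```text
time_s: 13.0
eef_pos: [0.5162, -0.0931, 0.0525]
orientation: [[-0.64, 0.768, -0.001], [0.768, 0.64, 0.0], [0.001, -0.001, -1.0]]
wrist_force: [-6.6, 3.1, 14.0]
gripper_width: 0.0077
```

Call:
{"api": "step_arm", "payload": {
  "dp": [
    [0,0,0],
    [0,0,0],
    [0,0,0],
    [0,0,0],
    [0,0,0]
  ],
  "twist": [0,0,0,0,0],
  "jaw": [-0.4,-0.4,-0.4,-0.4,-0.4]
}}

```text
time_s: 13.62
eef_pos: [0.5163, -0.0932, 0.051]
orientation: [[-0.64, 0.769, -0.0], [0.769, 0.64, 0.0], [0.0, -0.0, -1.0]]
wrist_force: [-0.0, -0.2, 0.2]
gripper_width: 0.0554
```

Call:
{"api": "step_arm", "payload": {
  "dp": [
    [0,0,-1],
    [0,0,-4],
    [0,0,-8],
    [0,0,-11],
    [0,0,-11]
  ],
  "twist": [0,0,0,0,0],
  "jaw": [-0.4,-0.4,-0.4,-0.4,-0.4]
}}

```text
time_s: 14.25
eef_pos: [0.5182, -0.094, 0.1643]
orientation: [[-0.64, 0.769, 0.006], [0.769, 0.64, -0.002], [-0.006, 0.003, -1.0]]
wrist_force: [0.9, -0.1, -0.5]
gripper_width: 0.0617
```

```bash
python3 go.py 0.5626 0.3324 0.13 -50
python3 - <<'E'
from h import *
im=vision.grab_frame('wrist');cv2.imwrite(f'pics/wrist7.png',im[:,:,::-1])
E
```

```text
t 14.25 p [ 0.5182 -0.094   0.1643] yaw 39.77 w 0.0617 F [ 0.9 -0.1 -0.5] q6 -63.0
dp [29.96 30.68  3.35] twist 89.77
```

View pics/wrist7.png

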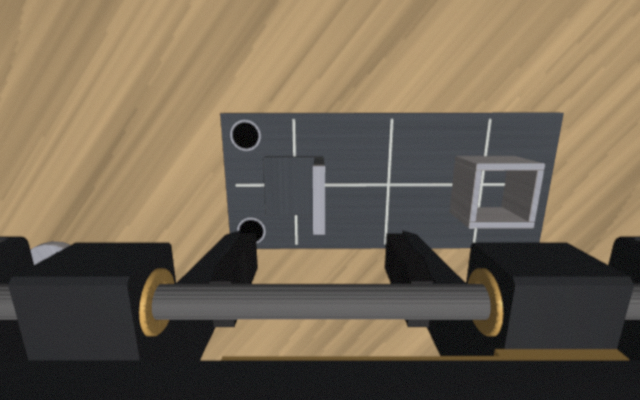

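The angle is placed with its upright (319,200) toward the middle cross. The box tube is still in place. Next is the pipe.

Call:
{"api": "step_arm", "payload": {
  "dp": [
    [4,4,0],
    [8,8.2,0],
    [12,12.3,0],
    [16,16.4,0],
    [20,20.5,0]
  ],
  "twist": [10,20,30,40,50],
  "jaw": [-1,-1,-1,-1,-1]
}}

```text
time_s: 14.92
eef_pos: [0.5446, 0.1867, 0.1593]
orientation: [[0.159, 0.987, -0.003], [0.987, -0.159, -0.0], [-0.001, -0.003, -1.0]]
wrist_force: [1.3, -0.1, -0.2]
gripper_width: 0.0879
```

```bash
python3 go.py 0.5626 0.3324 0.14 -50
```

```text
t 14.93 p [0.5446 0.1867 0.1593] yaw -9.18 w 0.0879 F [ 1.3 -0.1 -0.2] q6 16.3
dp [14.67 -0.54  1.92] twist 40.82
```

Call:
{"api": "step_arm", "payload": {
  "dp": [
    [4,-0.1,0],
    [8,-0.3,0.5],
    [12,-0.5,1.5],
    [14.7,-0.55,2],
    [14.7,-0.55,2]
  ],
  "twist": [10,20,30,40,40.5],
  "jaw": [-1,-1,-1,-1,-1]
}}

```text
time_s: 15.55
eef_pos: [0.5612, 0.3323, 0.1384]
orientation: [[0.757, 0.654, -0.004], [0.654, -0.757, -0.001], [-0.004, -0.001, -1.0]]
wrist_force: [-0.6, -0.1, -0.3]
gripper_width: 0.0886
```

```bash
python3 go.py 0.5626 0.3324 0.033 -50
python3 - <<'E'
from h import *
im=vision.grab_frame('wrist');cv2.imwrite(f'pics/wrist8.png',im[:,:,::-1])
E
```

```text
t 15.55 p [0.5612 0.3323 0.1384] yaw -49.18 w 0.0886 F [-0.6 -0.1 -0.3] q6 69.4
dp [ 0.15  0.1  10.54] twist 0.82
```

View pics/wrist8.png

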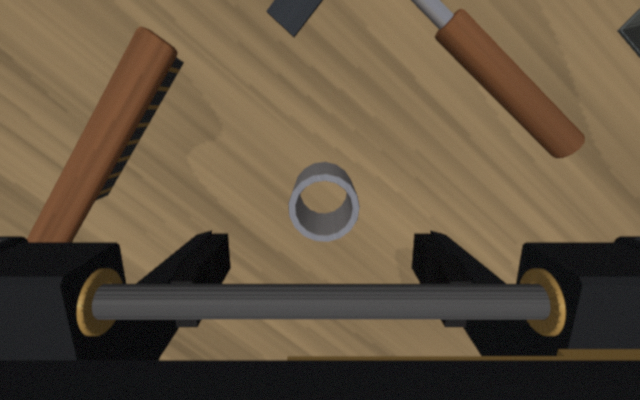

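Run:
```python
from h import *
s=ctrl.observe();R=np.array(s['orientation']);p=np.array(s['eef_pos'])
for uv in ((323.5,174),(323.5,242),(289,207),(358,207)):
    P=onplane('wrist',uv,.05,(R,p)); print(uv,P,(R.T@(P-p)*1000).round(1))
```

```text
(323.5, 174) [0.58087384 0.34626642 0.05      ] [24.8  1.3 88.9]
(323.5, 242) [0.54519279 0.31525866 0.05      ] [-22.5   1.4  89.1]
(289, 207) [0.54908771 0.348952   0.05      ] [  2.5 -21.5  89. ]
(358, 207) [0.57903507 0.31437169 0.05      ] [ 2.5 24.2 88.9]
```

Call:
{"api": "step_arm", "payload": {
  "dp": [
    [0.12,0.13,4],
    [0.12,0.13,8],
    [0.12,0.13,10.2],
    [0.12,0.13,10.2],
    [0.12,0.13,10.2]
  ],
  "twist": [0.8,0.8,0.8,0.8,0.8],
  "jaw": [-1,-1,-1,-1,-1]
}}

```text
time_s: 16.23
eef_pos: [0.5657, 0.3311, 0.0407]
orientation: [[0.767, 0.641, 0.002], [0.641, -0.767, 0.001], [0.002, 0.001, -1.0]]
wrist_force: [-0.4, 0.1, 0.9]
gripper_width: 0.0881
```

Call:
{"api": "step_arm", "payload": {
  "dp": [
    [0,0,0],
    [0,0,0],
    [0,0,0],
    [0,0,0],
    [0,0,0]
  ],
  "twist": [0,0,0,0,0],
  "jaw": [1,1,1,1,1],
  "squeeze": 40
}}

```text
time_s: 16.85
eef_pos: [0.5645, 0.3312, 0.0393]
orientation: [[0.768, 0.641, -0.0], [0.641, -0.768, 0.0], [-0.0, -0.0, -1.0]]
wrist_force: [-1.0, 0.7, 1.9]
gripper_width: 0.0466
```

```bash
python3 go.py 0.5622 -0.055 0.16 -50
python3 - <<'E'
from h import *
im=vision.grab_frame('wrist');cv2.imwrite(f'pics/wrist9.png',im[:,:,::-1])
E
```

```text
t 16.85 p [0.5645 0.3312 0.0393] yaw -50.13 w 0.0466 F [-1.   0.7  1.9] q6 70.1
dp [-24.93  29.49 -12.08] twist -0.13
```

View pics/wrist9.png

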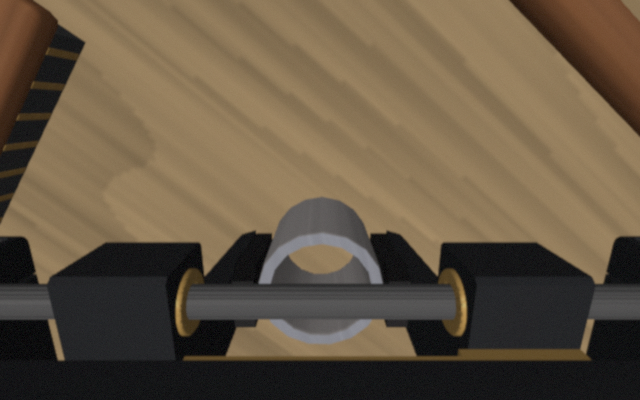

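The pipe is centred between the pads, with its rim spanning v 235 to 343. Now lift and carry it.

Call:
{"api": "step_arm", "payload": {
  "dp": [
    [0,0,-5],
    [0,0,-10],
    [-3,3.5,-12],
    [-6.5,7.7,-12],
    [-10,11.9,-12]
  ],
  "twist": [0,0,0,0,0],
  "jaw": [1,1,1,1,1]
}}

```text
time_s: 17.52
eef_pos: [0.5638, 0.1742, 0.1592]
orientation: [[0.767, 0.642, 0.0], [0.642, -0.767, -0.0], [0.0, 0.0, -1.0]]
wrist_force: [-0.3, -0.8, -1.9]
gripper_width: 0.0464
```

Call:
{"api": "step_arm", "payload": {
  "dp": [
    [-4,4.7,0],
    [-8,9.4,0],
    [-12,14,0],
    [-14.9,17.6,0],
    [-14.9,17.6,0]
  ],
  "twist": [0,0,0,0,0],
  "jaw": [1,1,1,1,1]
}}

```text
time_s: 18.15
eef_pos: [0.5624, -0.0583, 0.1589]
orientation: [[0.771, 0.637, -0.0], [0.637, -0.771, -0.001], [-0.001, 0.0, -1.0]]
wrist_force: [-1.0, 0.4, -2.7]
gripper_width: 0.0463
```

```bash
python3 go.py 0.5622 -0.055 0.07 -50
```

```text
t 18.15 p [ 0.5624 -0.0583  0.1589] yaw -50.41 w 0.0463 F [-1.   0.4 -2.7] q6 32.5
dp [ 0.2  -0.27  8.89] twist -0.41
```

Call:
{"api": "step_arm", "payload": {
  "dp": [
    [0.1,-0.15,3],
    [0.1,-0.15,6],
    [0.1,-0.15,8.9],
    [0.1,-0.15,8.9],
    [0.1,-0.15,8.9]
  ],
  "twist": [0,0,0,0,0],
  "jaw": [1,1,1,1,1]
}}

```text
time_s: 18.77
eef_pos: [0.5628, -0.0527, 0.0709]
orientation: [[0.767, 0.642, 0.001], [0.642, -0.767, -0.0], [0.0, 0.001, -1.0]]
wrist_force: [0.5, -0.4, -2.2]
gripper_width: 0.0464
```

```bash
python3 go.py 0.5622 -0.055 0.0495 -50
python3 - <<'E'
from h import *
im=vision.grab_frame('wrist');cv2.imwrite(f'pics/wrist10.png',im[:,:,::-1])
E
```

```text
t 18.77 p [ 0.5628 -0.0527  0.0709] yaw -50.09 w 0.0464 F [ 0.5 -0.4 -2.2] q6 32.7
dp [-0.2   0.14  2.14] twist -0.09
```

View pics/wrist10.png

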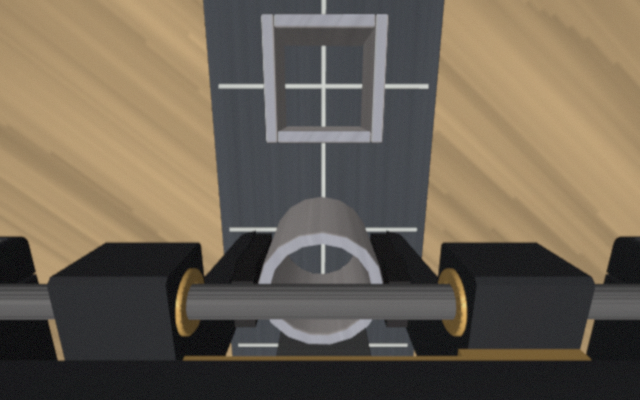

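Run:
```python
from h import *
s=ctrl.observe();R=np.array(s['orientation']);p=np.array(s['eef_pos'])
for uv,z in (((323,230),.01),((323,86.5),.01),((321,235),.0816),((321,343),.0816)):
    P=onplane('wrist',uv,z,(R,p)); print(uv,P,(R.T@(P-p)*1000).round(1))
```

```text
(323, 230) [ 0.56153663 -0.05573678  0.01      ] [-3.2  0.9 61.4]
(323, 86.5) [ 0.62283669 -0.00429115  0.01      ] [76.8  0.7 61.5]
(321, 235) [ 0.58019224 -0.03843087  0.0816    ] [ 22.3  -0.3 -10.1]
(321, 343) [ 0.54547376 -0.06747528  0.0816    ] [-23.   -0.3 -10.2]
```

Call:
{"api": "step_arm", "payload": {
  "dp": [
    [-0.25,0.1,0.8],
    [-0.25,0.1,1.6],
    [-0.25,0.1,2.0],
    [-0.25,0.1,2.14],
    [-0.25,0.1,2.14]
  ],
  "twist": [0,0,0,0,0],
  "jaw": [1,1,1,1,1]
}}

```text
time_s: 19.45
eef_pos: [0.5608, -0.0556, 0.0492]
orientation: [[0.768, 0.641, -0.001], [0.641, -0.768, 0.0], [-0.001, -0.001, -1.0]]
wrist_force: [-4.4, 0.5, 6.1]
gripper_width: 0.0466
```

Call:
{"api": "step_arm", "payload": {
  "dp": [
    [0,0,0],
    [0,0,0],
    [0,0,0],
    [0,0,0],
    [0,0,0]
  ],
  "twist": [0,0,0,0,0],
  "jaw": [-1,-1,-1,-1,-1]
}}

```text
time_s: 20.08
eef_pos: [0.5611, -0.0556, 0.0487]
orientation: [[0.768, 0.641, -0.0], [0.641, -0.768, 0.0], [-0.0, -0.0, -1.0]]
wrist_force: [0.0, 0.3, 0.0]
gripper_width: 0.088
```

Call:
{"api": "step_arm", "payload": {
  "dp": [
    [0,0,-1],
    [0,0,-4],
    [0,0,-8],
    [0,0,-11],
    [0,0,-11]
  ],
  "twist": [0,0,0,0,0],
  "jaw": [-1,-1,-1,-1,-1]
}}

```text
time_s: 20.7
eef_pos: [0.563, -0.0562, 0.1622]
orientation: [[0.767, 0.641, 0.006], [0.641, -0.767, -0.002], [0.003, 0.005, -1.0]]
wrist_force: [0.8, -0.0, 0.4]
gripper_width: 0.0881
```

```bash
python3 go.py 0.3844 -0.319 0.14 -50
python3 - <<'E'
from h import *
im=vision.grab_frame('wrist');cv2.imwrite(f'pics/wrist11.png',im[:,:,::-1])
E
```

```text
t 20.7 p [ 0.563  -0.0562  0.1622] yaw -50.13 w 0.0881 F [ 0.8 -0.   0.4] q6 32.4
dp [-30.57   8.71   2.16] twist -0.13
```

View pics/wrist11.png

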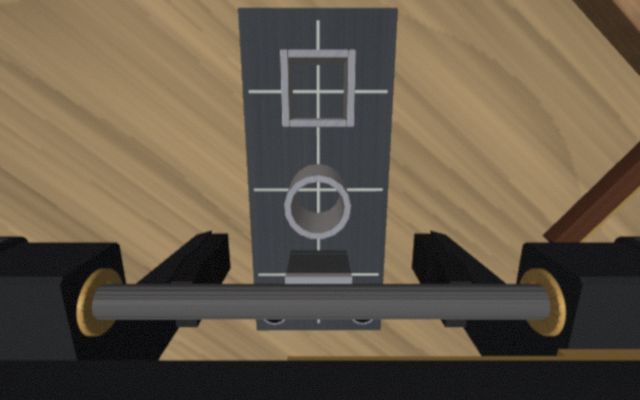

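All three pieces are in line on the crosses, with the pipe rim centred at (318,206). Now the flange.

Call:
{"api": "step_arm", "payload": {
  "dp": [
    [-5,1.4,0],
    [-11,3.1,0],
    [-17,4.8,0],
    [-23,6.5,0.5],
    [-28,8,1.5]
  ],
  "twist": [0,0,0,0,0],
  "jaw": [-1,-1,-1,-1,-1]
}}

```text
time_s: 21.38
eef_pos: [0.3955, -0.2976, 0.1425]
orientation: [[0.768, 0.64, -0.001], [0.64, -0.768, 0.001], [-0.0, -0.001, -1.0]]
wrist_force: [0.7, -1.5, -0.2]
gripper_width: 0.0881
```

Call:
{"api": "step_arm", "payload": {
  "dp": [
    [-2.5,0.7,0.7],
    [-2.5,0.7,0.7],
    [-2.5,0.7,0.7],
    [-2.5,0.7,0.7],
    [-2.5,0.7,0.7]
  ],
  "twist": [0,0,0,0,0],
  "jaw": [-1,-1,-1,-1,-1]
}}

```text
time_s: 22.0
eef_pos: [0.3833, -0.3172, 0.1369]
orientation: [[0.767, 0.642, 0.0], [0.642, -0.767, -0.0], [0.0, 0.0, -1.0]]
wrist_force: [0.7, 0.1, -0.0]
gripper_width: 0.0877
```

```bash
python3 go.py 0.3844 -0.319 0.028 -50
python3 - <<'E'
from h import *
im=vision.grab_frame('wrist');cv2.imwrite(f'pics/wrist12.png',im[:,:,::-1])
E
```

```text
t 22.0 p [ 0.3833 -0.3172  0.1369] yaw -50.04 w 0.0877 F [ 0.7  0.1 -0. ] q6 -3.3
dp [-0.04  0.21 10.89] twist -0.04
```

View pics/wrist12.png

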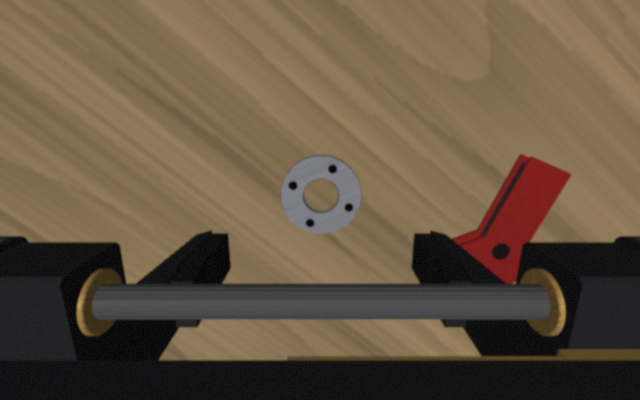

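Run:
```python
from h import *
s=ctrl.observe();R=np.array(s['orientation']);p=np.array(s['eef_pos'])
for uv,z in (((321,155),.01),((321,234.5),.01),((281,195),.01),((361,195),.01),((456,243),.016),((515,285),.016)):
    P=onplane('wrist',uv,z,(R,p)); print(uv,P,(R.T@(P-p)*1000).round(1))
```

```text
(321, 155) [ 0.40743735 -0.29666283  0.01      ] [ 31.8  -0.3 126.8]
(321, 234.5) [ 0.35850306 -0.33766059  0.01      ] [-32.1  -0.3 126.8]
(281, 195) [ 0.36368647 -0.29284044  0.01      ] [  0.7 -31.3 126.8]
(361, 195) [ 0.4035305  -0.34040737  0.01      ] [  0.7  30.7 126.9]
(456, 243) [ 0.42311267 -0.42220173  0.016     ] [-36.8 106.  120.9]
(515, 285) [ 0.42825997 -0.48584036  0.016     ] [-73.7 158.1 120.9]
```

Call:
{"api": "step_arm", "payload": {
  "dp": [
    [0,-0.03,4],
    [0,-0.03,8],
    [0,-0.03,10],
    [0,-0.03,10.7],
    [0,-0.03,10.7]
  ],
  "twist": [0,0,0,0,0],
  "jaw": [-1,-1,-1,-1,-1]
}}

```text
time_s: 22.68
eef_pos: [0.3828, -0.3176, 0.0299]
orientation: [[0.767, 0.641, -0.0], [0.641, -0.767, 0.0], [-0.0, -0.0, -1.0]]
wrist_force: [0.5, 0.1, -0.3]
gripper_width: 0.0878
```

Call:
{"api": "step_arm", "payload": {
  "dp": [
    [0,0,0],
    [0,0,0],
    [0,0,0],
    [0,0,0],
    [0,0,0]
  ],
  "twist": [0,0,0,0,0],
  "jaw": [-0.4,1,1,1,1],
  "squeeze": 35
}}

```text
time_s: 23.3
eef_pos: [0.3828, -0.318, 0.0304]
orientation: [[0.768, 0.641, 0.001], [0.641, -0.768, -0.001], [-0.0, 0.001, -1.0]]
wrist_force: [-1.7, 0.9, 6.0]
gripper_width: 0.0616
```

```bash
python3 go.py 0.3844 -0.319 0.028 -50
python3 - <<'E'
from h import *
im=vision.grab_frame('wrist');cv2.imwrite(f'pics/wrist13.png',im[:,:,::-1])
E
```

```text
t 23.3 p [ 0.3828 -0.318   0.0304] yaw -50.13 w 0.0616 F [-1.7  0.9  6. ] q6 -3.3
dp [0.06 0.18 0.24] twist -0.13
```

View pics/wrist13.png

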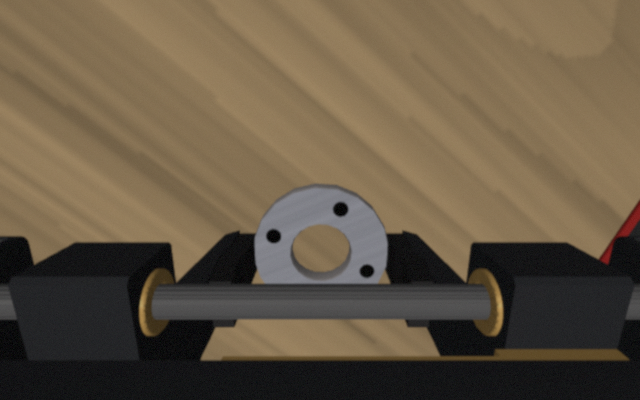

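Call:
{"api": "step_arm", "payload": {
  "dp": [
    [0,0,-3],
    [0,0,-8],
    [0,0,-13],
    [5,-1.3,-14],
    [11,-3,-14]
  ],
  "twist": [0,0,0,0,0],
  "jaw": [1,1,1,1,1]
}}

```text
time_s: 23.98
eef_pos: [0.4486, -0.2245, 0.1712]
orientation: [[0.77, 0.638, 0.002], [0.638, -0.77, -0.002], [0.001, 0.003, -1.0]]
wrist_force: [0.9, -0.8, -2.2]
gripper_width: 0.0622
```

```bash
python3 go.py 0.5612 -0.0556 0.17 -50
```

```text
t 23.98 p [ 0.4486 -0.2245  0.1712] yaw -50.32 w 0.0622 F [ 0.9 -0.8 -2.2] q6 10.2
dp [19.44 -5.81  0.11] twist -0.32
```

Call:
{"api": "step_arm", "payload": {
  "dp": [
    [5,-1.5,0],
    [10,-3,0],
    [15,-4.5,0],
    [19.4,-5.7,0],
    [19.4,-5.7,0]
  ],
  "twist": [0,0,0,0,0],
  "jaw": [1,1,1,1,1]
}}

```text
time_s: 24.6
eef_pos: [0.5607, -0.0533, 0.1691]
orientation: [[0.765, 0.644, -0.001], [0.644, -0.765, 0.001], [0.0, -0.001, -1.0]]
wrist_force: [-0.9, -0.3, -2.7]
gripper_width: 0.0613
```

Call:
{"api": "step_arm", "payload": {
  "dp": [
    [0,0,2],
    [0,0,4],
    [0,0,5.8],
    [0,0,5.8],
    [0,0,5.8]
  ],
  "twist": [0,0,0,0,0],
  "jaw": [1,1,1,1,1]
}}

```text
time_s: 25.22
eef_pos: [0.5603, -0.0565, 0.1122]
orientation: [[0.768, 0.641, 0.001], [0.641, -0.768, -0.0], [0.0, 0.0, -1.0]]
wrist_force: [-0.3, 0.4, -2.6]
gripper_width: 0.0616
```

```bash
python3 go.py 0.5612 -0.0556 0.0905 -50;python3 - <<'E'
from h import *
for n in ('wrist','top','scene'):
    im=vision.grab_frame(n);cv2.imwrite(f'pics/{n}14.png',im[:,:,::-1])
E
```

```text
t 25.23 p [ 0.5603 -0.0565  0.1122] yaw -50.16 w 0.0616 F [-0.3  0.4 -2.6] q6 32.3
dp [ 0.12 -0.01  2.17] twist -0.16
```

View pics/wrist14.png

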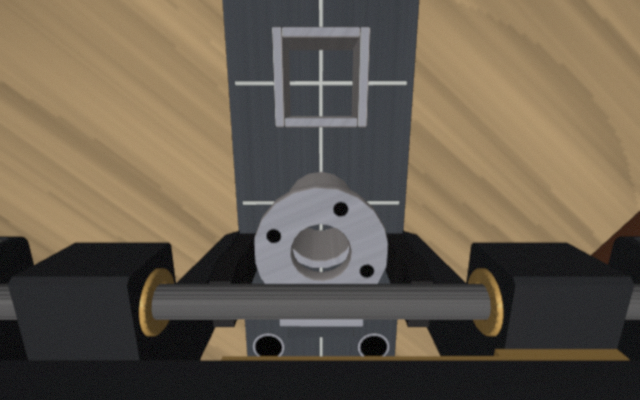

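View pics/scene14.png

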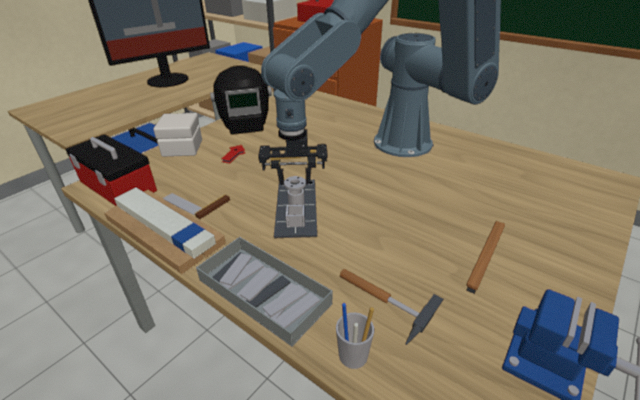

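Run:
```python
from h import *
s=ctrl.observe();R=np.array(s['orientation']);p=np.array(s['eef_pos'])
for uv,z in (((321,203),.01),((321,83),.01),((321,187),.0918),((321,172),.06)):
    P=onplane('wrist',uv,z,(R,p)); print(uv,P,(R.T@(P-p)*1000).round(1))
```

```text
(321, 203) [ 0.56167691 -0.0553308   0.01      ] [  1.3  -0.3 102.7]
(321, 83) [ 0.62315875 -0.00397359  0.01      ] [ 81.4  -0.3 102.7]
(321, 187) [ 0.58546987 -0.03528953  0.0918    ] [32.4 -0.3 20.9]
(321, 172) [ 0.58597407 -0.03493307  0.06      ] [33.  -0.3 52.7]
```

Call:
{"api": "step_arm", "payload": {
  "dp": [
    [0.1,0,0.8],
    [0.1,0,1.5],
    [0.1,0,2.0],
    [0.1,0,2.15],
    [0.1,0,2.15]
  ],
  "twist": [0,0,0,0,0],
  "jaw": [1,1,1,1,1]
}}

```text
time_s: 26.0
eef_pos: [0.5607, -0.0552, 0.0905]
orientation: [[0.767, 0.641, -0.001], [0.641, -0.767, 0.0], [-0.0, -0.001, -1.0]]
wrist_force: [-3.1, 1.3, 3.7]
gripper_width: 0.0618
```

```bash
python3 go.py 0.5612 -0.0556 0.0905 -50
```

```text
t 26.0 p [ 0.5607 -0.0552  0.0905] yaw -50.13 w 0.0618 F [-3.1  1.3  3.7] q6 32.4
dp [ 0.01  0.06 -0.  ] twist -0.13
```

In contact with a force of 3.7 N upward. Releasing and retreating.

Call:
{"api": "step_arm", "payload": {
  "dp": [
    [0,0,0],
    [0,0,0],
    [0,0,0],
    [0,0,0],
    [0,0,0]
  ],
  "twist": [0,0,0,0,0],
  "jaw": [-1,-1,-1,-1,-1]
}}

```text
time_s: 26.62
eef_pos: [0.5609, -0.0554, 0.0902]
orientation: [[0.768, 0.641, 0.0], [0.641, -0.768, -0.0], [0.0, 0.0, -1.0]]
wrist_force: [-0.4, -0.3, 0.2]
gripper_width: 0.0881
```

Call:
{"api": "step_arm", "payload": {
  "dp": [
    [0,0,-1],
    [0,0,-4],
    [0,0,-8],
    [0,0,-12],
    [0,0,-12]
  ],
  "twist": [0,0,0,0,0],
  "jaw": [-1,-1,-1,-1,-1]
}}

```text
time_s: 27.25
eef_pos: [0.5632, -0.0561, 0.2149]
orientation: [[0.767, 0.641, 0.008], [0.641, -0.767, -0.003], [0.004, 0.007, -1.0]]
wrist_force: [-0.2, -0.6, 0.0]
gripper_width: 0.0878
```

Call:
{"api": "step_arm", "payload": {
  "dp": [
    [-5,0,0],
    [-11,0,0],
    [-17,0,0],
    [-23,0,0],
    [-23,0,0]
  ],
  "twist": [0,0,0,0,0],
  "jaw": [-1,-1,-1,-1,-1]
}}

```text
time_s: 27.88
eef_pos: [0.3817, -0.2047, 0.2096]
orientation: [[0.771, 0.636, -0.001], [0.636, -0.771, 0.0], [-0.001, -0.001, -1.0]]
wrist_force: [0.4, 0.8, 0.7]
gripper_width: 0.0878
```

Run:
```python
from h import *
s=ctrl.observe();print(s['eef_pos'],s['time_s'])
im=vision.grab_frame('wrist');cv2.imwrite('pics/wrist15.png',im[:,:,::-1])
im=vision.grab_frame('top')[:,:,::-1];cv2.imwrite('pics/top15.png',im)
cv2.imwrite('pics/c15.png',crop(im,347,184,55,5))
```

```text
[ 0.38166502 -0.20470706  0.20963979] 27.875
```

View pics/wrist15.png

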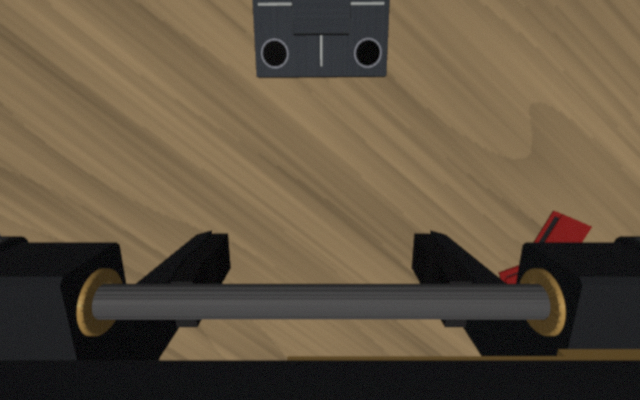

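View pics/c15.png

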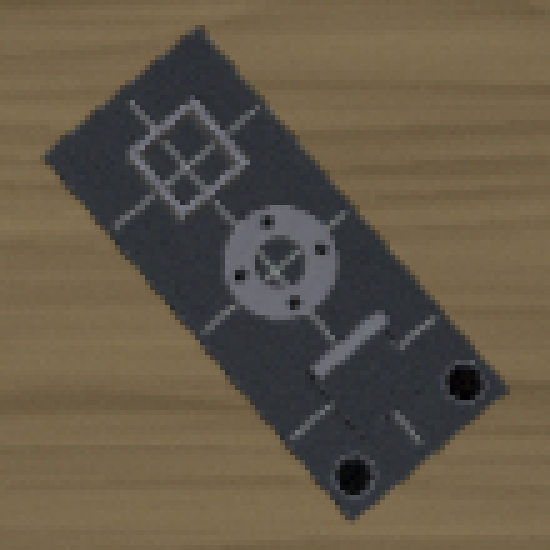

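Run:
```python
from h import *
im=cv2.imread('pics/top15.png'); hsv=cv2.cvtColor(im,cv2.COLOR_BGR2HSV);S,V=hsv[...,1],hsv[...,2]
C=np.array([.5622,-.055]);a=np.radians(-140);e=np.array([[np.cos(a),np.sin(a)],[-np.sin(a),np.cos(a)]])
def comp(P,r,thr=85):
    c=project('top',P);M=np.zeros(V.shape,np.uint8)
    yy,xx=np.mgrid[:400,:640];M[(np.hypot(xx-c[0],yy-c[1])<r)&(V>thr)&(S<90)]=1
    return cv2.findNonZero(M).reshape(-1,2).astype(np.float32)
q=comp((.5622,-.055,.07),14);c,r=cv2.minEnclosingCircle(q);P=onplane('top',c,.07);print('flange',r*1.077/.3917,e@(P[:2]-C)*1000)
q=comp((.6235,-.0036,.05),15,100);R=cv2.minAreaRect(q);P=onplane('top',R[0],.05);print('box',R,e@(P[:2]-C)*1000)
q=comp((.517,-.0929,.06),10,90);R=cv2.minAreaRect(q);P=onplane('top',R[0],.06);print('leg (expect 59,0)',R,e@(P[:2]-C)*1000)
b=cv2.imread('pics/top0.png');d=cv2.absdiff(im,b).max(2)
for n,(x0,y0,x1,y1) in dict(hammer=(170,100,260,165),brush=(150,172,176,278),square=(403,103,474,155),magnet=(466,192,502,243)).items(): print(n,(d[y0:y1,x0:x1]>40).sum())
```

```text
flange 37.48293219033875 [-0.84349935  0.39274498]
box ((329.6803283691406, 160.51638793945312), (19.845718383789062, 17.28498077392578), 50.194427490234375) [-77.50097097   0.79425453]
leg (expect 59,0) ((360.57867431640625, 197.8984832763672), (14.106916427612305, 12.824468612670898), 4.085616588592529) [58.88305074 -2.39973299]
hammer 0
brush 0
square 0
magnet 28
```

Run:
```python
from h import *
for f in('top0','top15'):
    im=cv2.imread(f'pics/{f}.png').astype(int)[185:250,460:510]
    m=(im[...,2]>1.8*im[...,0])&(im[...,2]>2.2*im[...,1]);y,x=np.nonzero(m);print(f,m.sum(),x.mean()+460,y.mean()+185)
a=cv2.imread('pics/top15.png');cv2.imwrite('pics/m15.png',cv2.resize(a[120:300,330:530],None,fx=3,fy=3))
```

```text
top0 573 483.3106457242583 218.30366492146595
top15 571 483.3169877408056 218.31173380035025
```

View pics/m15.png

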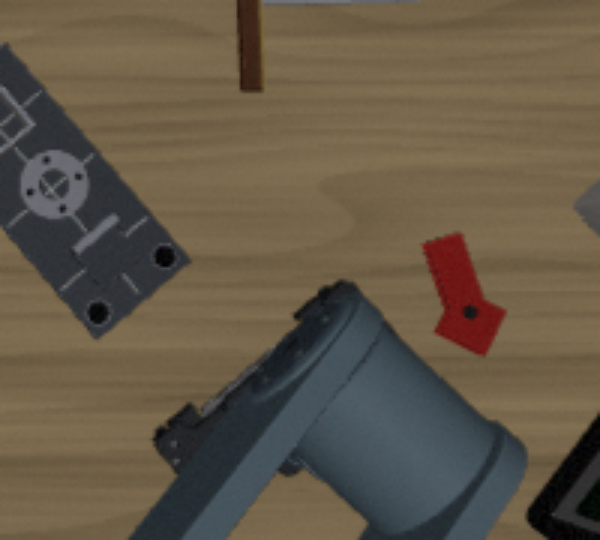

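The magnet hasn't moved; the changed pixels were the arm's shadow or edge. One last check from the scene view.

Run:
```python
from h import *
im=vision.grab_frame('scene')[:,:,::-1];cv2.imwrite('pics/s16.png',cv2.resize(im[160:250,250:340],None,fx=6,fy=6,interpolation=cv2.INTER_CUBIC))
c=project('scene',(.5616,-.0553,.07));print((c-[250,160])*6)
```

```text
[271.38843169 165.56177202]
```

View pics/s16.png

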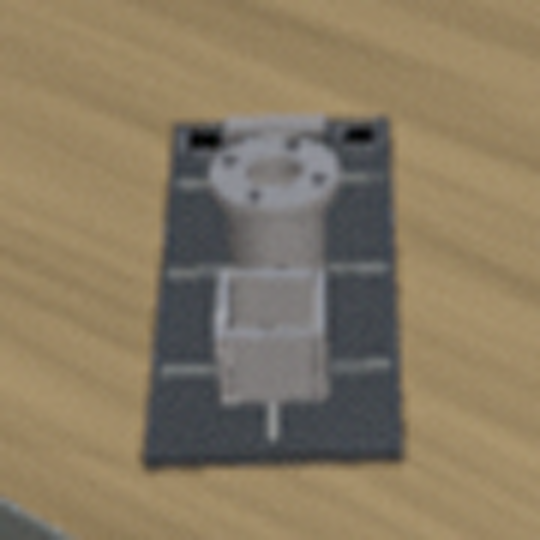

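The flange lies flat on the pipe, with its bore at about (273,170) in the crop against a predicted (271,166). Handing in.

```bash
python3 -c "
from plant import order
print(order.hand_in())"
```

```text
the job is handed in; nothing more can be done
None
```

I laid the weldment on the base plate and handed it in at about 28 s of the 117 s allowed. The square tube is on the plain-end cross, and the angle is on the bolt-hole cross with its upright leg toward the pipe. The pipe stands on the middle cross, with the flange flat on top of it.

**Positions:** in the final top view, the flange centre was about 1 mm from the plate centre. The square tube was within about 3 mm of its cross and the angle's upright within about 2.5 mm of where it should be, both inside the 12 mm limit.

**Pipe:** the flange hid it at the end, so its position comes from the wrist-camera check and the commanded drop point. Just before release it was within about 1 mm of its cross, and the flange stayed level on it in the scene view.

**Hand tools:** hammer, brush and try square showed no changed pixels. The magnet's surroundings showed a few, most likely the arm's shadow or edge, and the magnet itself had not moved. The gripper was clear of everything.

**Weak readings:** chalk lines got into the final colour masks. That made the flange look 37 mm in radius instead of 32, the square tube slightly oblong, and the rectangle fitted to the angle's top edge the wrong shape. I therefore judged squareness from the hand angle at release (40°, matching the plate) and from the pictures.

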